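Clear the craft board clamp and hold its cam lever open

TASK

Clear the dark work board of the board clamp: stand both wooden knob-handled stamps in the low metal tray and the paint jar in the taller wooden crate, all upright. Then take the black cross handle of the clamp's cam lever, swing the lever up until it stands straight up, where the clamp bar is lifted highest, and finish while still holding it there in the gripper (a spring would pull it back). Leave the spray bottle, the tape roll and the paint scraper where they are.

Things in the scene. Friction and masses are not known exactly. Their poses are not given: they have to be found in the camera images.
- press: Board clamp, fixed. Dark wooden board 255 x 270 x 12 mm lying from x = -210 to 45 mm, y = +-135 mm. Origin: on the table under the middle of the clamp bar; z up; the board's free part lies towards -x. The clamp bar (aluminium, along y, 30 mm wide, top 79 mm above the table when down) slides on two steel posts 115 mm high at y = +-115 mm. The cam lever stands beyond the +y edge.
- cam_lever (a joint): Angle of the cam lever. 0: rest, leaning towards the press's -x (robot's side), 1.2 rad from upright; grows as the handle swings up and over towards +x. 1.2: straight up, the bar's highest lift; past that the bar sinks again; stop at 1.7. A return spring needs about 2 to 5 N at the handle and pulls the lever back to 0 when let go.
- lever_handle: Black round cross handle at the lever's end, 16 mm in diameter, 68 mm long, parallel to the press's y, on the lever's outer (+y) side; can be pinched from above. Origin: on its axis at its middle, 130 mm from the pivot. Height of origin: 82 mm at rest (121 mm before the pivot), 165 mm when upright. It is a sleeve that turns freely on its own axis, so the gripper can keep pointing down.
- lever_pivot (a point): Point on the cam lever's horizontal pivot axis (parallel to the press's y), level with the middle of the cross handle: x = 0, y = 197 mm, z = 35 mm in the press's frame. The steel lever arm, 12 mm thick, moves in the plane y = 161 mm of the press; the handle reaches from 163 to 231 mm.
- clamp_bar (a joint): Lift of the clamp bar in m: 0 down on the board, about 0.0115 at its highest, when the lever stands upright. It is moved by the cam alone.
- stamp_a: Rubber stamp: wooden block 45 x 35 mm, 21 mm high, with a round turned wooden knob on top; total height 65 mm. The knob is 24 mm in diameter between 30 and 62 mm above the underside, above a short 16 mm neck. Origin: centre of the underside; z up. Stands on the board at the start. 42 to 84 g.
- stamp_b: A second rubber stamp of the same make and size; same frame.
- jar: Closed paint jar, white with a black lid, round, 45 mm in diameter, 50 mm high. Origin: centre of the underside; z up. Stands on the board at the start. 70 to 140 g.
- tray: Low metal tray for the stamps, fixed to the table: outside 120 (x) x 180 (y) x 22 mm high, walls and floor 4 mm. Origin: centre of the underside, on the table.
- crate: Wooden crate for the jar, fixed to the table: outside 120 (x) x 140 (y) x 40 mm high, walls and floor 5 mm. Origin: centre of the underside, on the table.
- spray: Bystander: glass spray bottle, 44 mm in diameter, 142 mm high, standing; origin: centre of the underside. Leave alone.
- tape: Bystander: roll of paper tape, 90 mm in diameter, 22 mm high, lying flat; origin: centre of the underside. Leave alone.
- knife: Bystander: paint scraper with a black handle and a broad flat blade, 190 mm long, lying flat along its own x axis; origin: on the underside. Leave alone.

How it is judged (in metres and radians):
On the way, in this order (a step that is already met when the one before it is completed fails the run):
1. both stamps stand in the metal tray and the jar stands in the wooden crate, let go (x of stamp_a in the frame of tray between -0.05 and 0.05 m and y of stamp_a in the frame of tray between -0.08 and 0.08 m and z of each of stamp_a, stamp_b in the frame of tray below 0.01 m and angle between each of stamp_a, stamp_b, jar's own z axis and vertical below 0.15 rad and linear speed of each of stamp_a, stamp_b, jar below 0.03 m/s and x of stamp_b in the frame of tray between -0.05 and 0.05 m and y of stamp_b in the frame of tray between -0.08 and 0.08 m and x of jar in the frame of crate between -0.05 and 0.05 m and y of jar in the frame of crate between -0.06 and 0.06 m and z of jar in the frame of crate below 0.011 m and contact force between the fingers and stamp_a below 0.2 N and contact force between the fingers and stamp_b below 0.2 N and contact force between the fingers and jar below 0.2 N), for 0.2 s.
2. the fingers hold the cam lever upright by its cross handle, the clamp bar at its highest (value of joint cam_lever between 1.08 and 1.32 rad and value of joint clamp_bar above 0.0105 m and contact force between the fingers and lever_handle above 1 N), for 0.2 s.
At the end, for the whole second after the job is handed in: Stamps upright (0.15 rad) on the tray floor, jar likewise on the crate floor, at rest, not touched; lever at 1.2 +- 0.12 rad (upright), still; bar lifted over 10.5 mm; fingers press on the cross handle with over 1 N, all through the last second (all of step 1 and all of step 2 and velocity of joint cam_lever between -0.15 and 0.15 rad/s); the arm keeps its last pose, push and grip.
It fails at once if the spray bottle is moved by more than 30 mm (distance of spray from where it was at the start of the episode above 0.03 m).
It fails at once if the tape roll is moved by more than 30 mm (distance of tape from where it was at the start of the episode above 0.03 m).
It fails at once if the paint scraper is moved by more than 30 mm (distance of knife from where it was at the start of the episode above 0.03 m).
It also fails if it takes over 72 s, if anything falls off the work surface, if the arm or the gripper's body presses on something with over 40 N, if the wrist force passes 120 N, or if a joint passes its speed limit or range.

ROBOT

A 6-joint arm with a two-finger parallel gripper is mounted at the origin on the work surface. World frame = base frame: x ahead of the robot, y to its left, z up, the work surface at z = 0. Lengths are in m, angles in degrees, forces in N, time in s.
With the tool pointing down it reaches from about 0.35 to 0.875 m from the base axis. Payload 4.2 kg.
Tool frame: the origin (TCP) lies midway between the tips of the shut fingers; the grasp point (between the pads) lies 19 mm behind it (r.pinch_z is the distance from the TCP to the grasp point, in m); z points along the fingers, y is the line along which they close (so a half turn about z gives the same grasp; the last joint's range is limited). The gripper opens to 87 mm and grips with 3 to 60 N. Pads are 19 mm wide; open, the fingers measure 117 mm over their backs; the gripper's body (75 mm by 190 mm) begins 51 mm behind the grasp point.
Start: joints at [86.78, 22.042, 0.453, 0, -68.411, -14.817], TCP at [0.193, 0.594, 0.223] pointing down, gripper open.
Joint ranges: [-179.83, 179.83], [-69.29, 118.12], [-61.27, 80.66], [-181.25, 117.63], [-171.15, -9.14], [-177.46, 177.46]. Speed limits (degrees/s): [159.86, 159.86, 180, 180, 180, 180].

INTERFACE

Orientations are given as a 3x3 rotation matrix whose columns are the frame's x, y, z axes.
In Python, from station import r, imaging, models gives the robot as it stands. The module is installed in compiled form; this text tells all that it offers.
- The arm moves only by the tool apply_moves, never from a script. Its argument "moves" is a list of rows, each a list of 2 entries, a list of its own where there are three numbers: the shift along the tool's x, y, z in m, then the turn about the tool's z in degrees. A call has 1 to 5 rows; each row shifts and turns the commanded pose from where the row before left it, along the tool's axes as they then stand; what a row does not reach is not made up. A row lasts 1/12 s, in which the tool goes at most 41.7 mm and 7.16 degrees, less where a joint would pass 70% of its speed; a pose out of reach is approached as far as the arm can. A call is refused whole if a number of a shift passes 0.0417 or a number of a turn 7.16, either way. A call with a gripper value outside its range is refused whole. "hand" is the finger opening in m, from 0 to 0.087, set as the call begins (left out, the last holds). The fingers move at their own pace and stop on an object; the grip force is fixed at half the most. Time passes only in rows, so rows that do not move let the fingers close. It gives the time, the measured TCP pose, the force, the opening and the grip force at its end, in the units of the state.
- r.sense(): the state, without advancing time (a new reading comes with each control period).
- imaging.capture(name): name is "side" or "top"; returns a dict with "frame" (420x560x3 uint8, blue, green, red), "intrinsics" (3x3 intrinsics, pixels), "eye" and "orientation" of the camera in the world. Camera axes: x right, y down, z forward; pixel columns grow to the right and rows downward; lengths in m; the calibration is good to about 2 mm. A picture is of the moment at which its call begins. There is no depth.
- r.finish_job(): hands the job in; it is judged then, once.
Trained networks look in a picture, given as the dict that the camera call returned (one of the last four; its "shot" number tells which), for a name from the list of things; names that differ only in an ending like _2 or _b are one class to them, and where a whole thing is asked for, a point or a joint stands for the part that bears it (a point fixed in the world has none). Each returns a list of dicts, best first, with "confidence" (0 to 1); they miss things now and then, are a little off and sometimes report something else, mostly with a low value. They report only what shows in the picture. A call takes as long as a camera call.
- models.cut_out(picture, target): "region" (420x560 bool, what is visible of it) and "extent" ([left, top, width, height] as shares, 0 to 1, of the picture: columns of its width, rows of its height, round what is visible of it).
- models.place_of(picture, target): "at" ([column, row] as shares, 0 to 1, of the picture: columns of its width, rows of its height: a listed point, or the origin of a listed thing).
The state is a dict: "time_s": time; "joints": joint angles; "joint_velocities": joint speeds; "effort": joint torques, N m; "tcp_pos": TCP position; "ee_rot": TCP orientation; "wrist_force": force on the tool from outside, world axes, zero at the start; "moment": the same for the moment, N m; "gripper_width": opening from 0.0 (shut) to 1.0 (fully open); "gripper_force": force on a finger pad.
Only numpy, scipy, OpenCV 4.12 (cv2) and the standard library are available. Lean on these libraries where they do the work, as an engineer would, in place of code of your own. Each camera call takes 0.05 s, during which the arm holds its last target. There are 200 camera calls.

## Working session

There is one attempt and no reset: what is moved stays moved. The work goes in short steps, Python scripts to look and compute and a tool call to move; the robot and the scene stay as the last step left them, time stands still between calls to the robot, and variables do not carry over. Pictures are saved under pics/ and viewed, at most 10 in all, crops included, and the job is handed in when it is done.

Besides the shell and the picture viewer there is one more tool, called after "Request:" by a JSON object that holds its "fn" and its "kwargs". apply_moves: Moves the arm, as the interface text tells. Its arguments: {"type":"object","properties":{"moves":{"type":"array"},"hand":{"type":"number"}},"required":["moves"]}

```bash
mkdir -p pics
cat > h.py <<'E'
import numpy as np,cv2
from station import r,imaging,models
def ray(c,uv):
    K=c["intrinsics"];d=np.array(c["orientation"])@np.linalg.inv(K)@np.array([uv[0],uv[1],1.0]);return np.array(c["eye"]),d
def atz(c,uv,z):
    e,d=ray(c,uv);return e+d*(z-e[2])/d[2]
def tri(c1,u1,c2,u2):
    e1,d1=ray(c1,u1);e2,d2=ray(c2,u2);d1/=np.linalg.norm(d1);d2/=np.linalg.norm(d2)
    A=np.stack([d1,-d2],1);t=np.linalg.lstsq(A,e2-e1,rcond=None)[0]
    p,q=e1+d1*t[0],e2+d2*t[1];return (p+q)/2,np.linalg.norm(p-q)
def proj(c,p):
    q=np.array(c["intrinsics"])@np.array(c["orientation"]).T@(np.array(p)-np.array(c["eye"]));return q[:2]/q[2]
E
python3 - <<'E'
from h import *
np.set_printoptions(precision=3,suppress=True)
s=r.sense();print(s["tcp_pos"],s["ee_rot"],s["time_s"],r.pinch_z)
cs={n:imaging.capture(n) for n in("top","side")}
for n,c in cs.items():
    cv2.imwrite(f"pics/{n}0.png",c["frame"]);print(n,c["eye"],c["orientation"],c["intrinsics"])
for t in["press","lever_handle","lever_pivot","stamp_a","jar","tray","crate","spray","tape","knife"]:
    for n,c in cs.items():
        for d in models.place_of(c,t)[:3]:
            uv=np.array(d["at"])*[560,420]
            print(t,n,round(d["confidence"],2),uv,atz(c,uv,{"stamp_a":.012,"jar":.012,"lever_handle":.082,"lever_pivot":.035}.get(t,0)))
E
```

```text
[0.193 0.594 0.221] [[ 0.951 -0.31  -0.001]
 [-0.31  -0.951 -0.002]
 [ 0.     0.002 -1.   ]] 0.0 0.0187
top [ 0.475 -0.102  1.19 ] [[-0.007 -0.992  0.124]
 [-1.     0.009  0.014]
 [-0.015 -0.124 -0.992]] [[433.332   0.    279.984]
 [  0.    433.332 218.294]
 [  0.      0.      1.   ]]
side [ 0.052 -0.649  0.75 ] [[ 0.703 -0.456  0.545]
 [-0.711 -0.45   0.541]
 [-0.002 -0.768 -0.641]] [[404.986   0.    278.805]
 [  0.    404.986 212.647]
 [  0.      0.      1.   ]]
press top 0.96 [306.208 229.194] [ 0.593 -0.158  0.   ]
press top 0.27 [159.32  287.112] [0.438 0.245 0.   ]
press top 0.25 [131.712 226.002] [0.606 0.326 0.   ]
press side 0.98 [293.216 251.58 ] [ 0.605 -0.153  0.   ]
lever_handle top 0.57 [233.8  275.31] [0.469 0.032 0.082]
lever_handle side 0.59 [202.888 221.214] [0.463 0.027 0.082]
lever_pivot top 0.56 [232.624 227.682] [0.595 0.041 0.035]
lever_pivot top 0.44 [425.096 228.186] [ 0.59  -0.473  0.035]
stamp_a top 0.67 [313.824 257.208] [ 0.516 -0.177  0.012]
stamp_a top 0.65 [345.912 280.182] [ 0.454 -0.262  0.012]
stamp_a side 0.9 [274.792 272.286] [ 0.513 -0.177  0.012
[... 225 characters left out ...]
side 0.85 [181.496 176.988] [0.598 0.335 0.   ]
crate top 0.72 [159.208 285.684] [0.442 0.245 0.   ]
crate side 0.89 [152.992 213.486] [0.433 0.24  0.   ]
spray top 0.65 [192.304 166.908] [0.772 0.161 0.   ]
spray top 0.41 [308.728 227.682] [ 0.597 -0.165  0.   ]
spray side 0.63 [259.616 174.006] [0.786 0.167 0.   ]
tape top 0.9 [277.2   166.908] [ 0.77  -0.079  0.   ]
tape top 0.5 [233.52 274.68] [0.47  0.042 0.   ]
tape top 0.43 [313.6   254.982] [ 0.522 -0.177  0.   ]
tape side 0.93 [315.784 208.992] [ 0.778 -0.081  0.   ]
tape side 0.17 [227.976 283.584] [ 0.417 -0.115  0.   ]
knife top 0.85 [425.712 227.514] [ 0.595 -0.486  0.   ]
knife side 0.94 [404.208 328.692] [ 0.603 -0.482  0.   ]
```

View pics/top0.png

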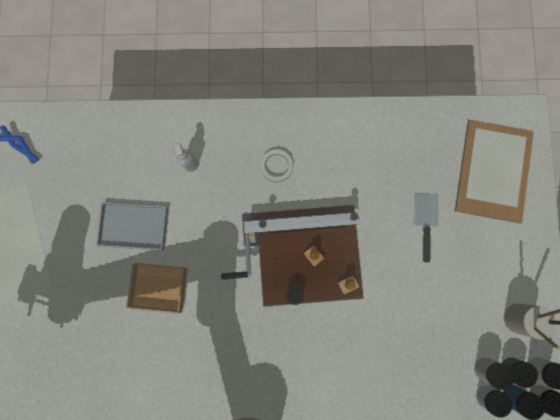

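View pics/side0.png

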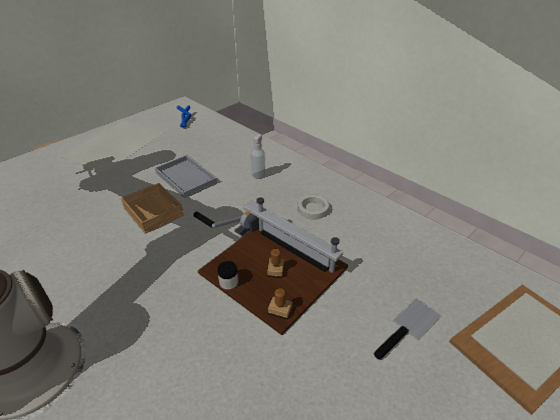

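The top view shows the stamps at (314,255) and (348,284), the jar at (296,290), the handle at (234,275), the crate at (158,287) and the tray at (133,225). The arm body seems to be missing from the view, so I'll check the projections and measure yaw.

Run:
```python
from h import *
np.set_printoptions(precision=3,suppress=True)
cs={n:imaging.capture(n) for n in("top","side")}
for n,c in cs.items():
    print(n,[proj(c,p) for p in([0,0,0],[0,0,.2],[.193,.594,.223],[.193,.594,.6])])
def rect(c,t,z):
    for d in models.cut_out(c,t)[:2]:
        m=d["region"].astype(np.uint8);k=max(cv2.findContours(m,0,2)[0],key=cv2.contourArea)
        P=np.array([atz(c,p[0],z)[:2] for p in k])*1000
        q=cv2.minAreaRect(P.astype(np.float32));print(t,z,round(d["confidence"],2),q)
c=cs["top"]
rect(c,"tray",.022);rect(c,"crate",.04);rect(c,"stamp_a",.033);rect(c,"jar",.062);rect(c,"lever_handle",.082);rect(c,"press",.03);
# board corners via dark colour; stamps by block colour
crop=c["frame"][190:320,215:375];cv2.imwrite("pics/crop1.png",cv2.resize(crop,None,fx=4.8,fy=4.5,interpolation=cv2.INTER_CUBIC))
```

```text
top [array([248.594, 457.496]), array([240.446, 497.178]), array([-35.402, 406.523]), array([-250.384,  495.954])]
side [array([ 28.12 , 368.017]), array([-19.694, 305.328]), array([-13.394, 131.195]), array([-97.235, -30.878])]
tray 0.022 0.91 ((603.6860961914062, 318.7016296386719), (185.7548065185547, 120.44375610351562), 85.88899230957031)
tray 0.022 0.35 ((592.9793701171875, -477.8050537109375), (62.097103118896484, 185.5181121826172), 87.04894256591797)
crate 0.04 0.64 ((437.5721435546875, 240.73355102539062), (148.40980529785156, 119.9306411743164), 84.2598876953125)
stamp_a 0.033 0.79 ((443.15850830078125, -262.4804992675781), (34.75044250488281, 43.780364990234375), 25.74178695678711)
stamp_a 0.033 0.69 ((518.5047607421875, -171.9695587158203), (44.62629699707031, 34.155052185058594), 39.05705261230469)
jar 0.062 0.69 ((416.438720703125, -121.03952026367188), (41.05808639526367, 43.00982666015625), 89.25286865234375)
lever_handle 0.082 0.5 ((469.7861633300781, 32.36175537109375), (18.49808120727539, 69.05574035644531), 2.458693265914917)
press 0.03 0.57 ((517.6231689453125, -115.00297546386719), (252.82742309570312, 376.53900146484375), 4.834048271179199)
```

View pics/crop1.png

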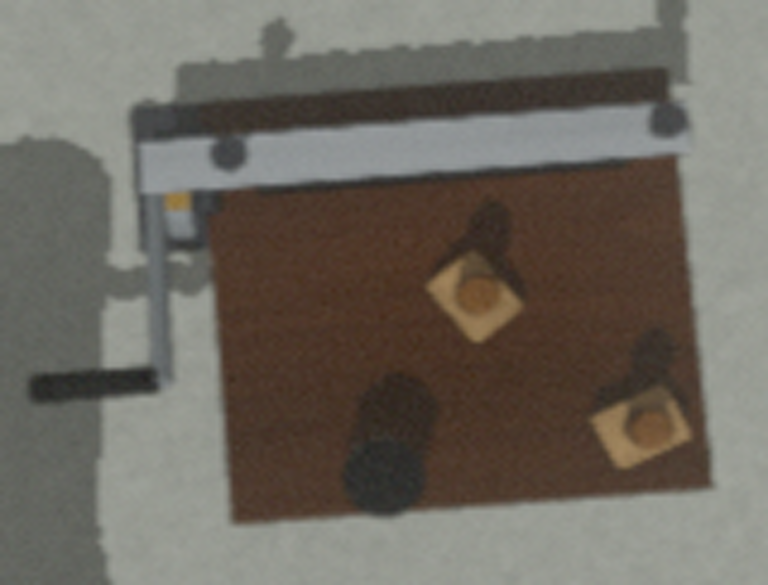

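Run:
```python
from h import *
np.set_printoptions(precision=4,suppress=True)
cs={n:imaging.capture(n) for n in("top","side")}
c=cs["top"]
print(atz(c,(315,255.1),.075),atz(c,(350.8,283.8),.075),atz(c,(294.8,296.7),.062))
def lo(c,t,z0,h):
  for d in models.cut_out(c,t)[:2]:
    if d["confidence"]<.3: continue
    m=d["region"];v,u=np.nonzero(m);cen=(u.mean(),v.mean());print(t,round(d["confidence"],2),atz(c,cen,z0+h/2),d["extent"])
for n in cs:
  for t,h in(("stamp_a",.045),("jar",.05)): lo(cs[n],t,.012,h)
# post tops (crop coordinates -> world z=.115)
for p in((229,152),(668,119)): print("post",atz(c,(215+p[0]/4.8,190+p[1]/4.5),.115))
print("corners",[atz(c,(215+a/4.8,190+b/4.5),.012)[:2] for a,b in((233,522),(712,487),(675,155))])
```

```text
[ 0.5188 -0.1757  0.075 ] [ 0.4455 -0.2653  0.075 ] [ 0.4133 -0.1231  0.062 ]
stamp_a 0.77 [ 0.5182 -0.1737  0.0345] [0.5459, 0.5902, 0.0291, 0.0381]
stamp_a 0.7 [ 0.4427 -0.2629  0.0345] [0.6068, 0.6595, 0.0341, 0.0395]
jar 0.81 [ 0.4137 -0.122   0.037 ] [0.513, 0.6855, 0.0305, 0.0369]
stamp_a 0.8 [ 0.5182 -0.1732  0.0345] [0.4775, 0.5948, 0.0286, 0.0705]
stamp_a 0.75 [ 0.4417 -0.2645  0.0345] [0.483, 0.6874, 0.037, 0.074]
jar 0.71 [ 0.4156 -0.1184  0.037 ] [0.3889, 0.6264, 0.0334, 0.0676]
jar 0.7 [0.4974 0.0812 0.037 ] [0.347, 0.5043, 0.0427, 0.0319]
post [ 0.5962 -0.0439  0.115 ]
post [ 0.6127 -0.2724  0.115 ]
corners [array([ 0.3866, -0.0402]), array([ 0.4055, -0.3069]), array([ 0.6039, -0.292 ])]
```

Request:
{"fn": "apply_moves", "kwargs": {"moves": [[[0,0,0],-6],[[0,0,0],-6],[[0,0,0],-6],[[0.0148,0.035,0.0018],0],[[0.0148,0.035,0.0018],0]], "hand": 0.05}}

```text
time_s: 2.22
tcp_pos: [0.2227, 0.5244, 0.218]
ee_rot: [[1.0, 0.002, -0.0], [0.002, -1.0, -0.001], [-0.0, 0.001, -1.0]]
wrist_force: [0.6, -0.2, 0.7]
gripper_width: 0.704
gripper_force: 0.0
```

Request:
{"fn": "apply_moves", "kwargs": {"moves": [[[0.0148,0.035,0.0018],0],[[0.0148,0.035,0.0018],0],[[0.0148,0.035,0.0018],0],[[0.0148,0.035,0.0018],0],[[0.0148,0.035,0.0018],0]]}}

```text
time_s: 2.63
tcp_pos: [0.2973, 0.3475, 0.2101]
ee_rot: [[1.0, -0.0, 0.0], [-0.0, -1.0, 0.001], [0.0, -0.001, -1.0]]
wrist_force: [1.1, 0.2, 0.6]
gripper_width: 0.577
gripper_force: 0.0
```

Request:
{"fn": "apply_moves", "kwargs": {"moves": [[[0.0148,0.035,0.0018],0],[[0.0148,0.035,0.0018],0],[[0.0148,0.035,0.0018],0],[[0.0148,0.035,0.0018],0],[[0.0148,0.035,0.0018],0]]}}

```text
time_s: 3.05
tcp_pos: [0.3711, 0.1725, 0.2014]
ee_rot: [[1.0, 0.0, 0.001], [0.0, -1.0, 0.001], [0.001, -0.001, -1.0]]
wrist_force: [1.2, 1.2, -0.2]
gripper_width: 0.574
gripper_force: 0.0
```

Request:
{"fn": "apply_moves", "kwargs": {"moves": [[[0.0148,0.035,0.0018],0],[[0.0148,0.035,0.0018],0],[[0.0148,0.035,0.0018],0],[[0.0148,0.035,0.0018],0],[[0.0148,0.035,0.0018],0]]}}

```text
time_s: 3.47
tcp_pos: [0.4452, -0.0027, 0.1924]
ee_rot: [[1.0, -0.0, 0.001], [-0.0, -1.0, 0.0], [0.001, -0.0, -1.0]]
wrist_force: [1.0, 0.5, 0.3]
gripper_width: 0.576
gripper_force: 0.0
```

Request:
{"fn": "apply_moves", "kwargs": {"moves": [[[0.0148,0.035,0.0018],0],[[0.0148,0.035,0.0018],0],[[0.0148,0.035,0.0018],0],[[0.0148,0.035,0.0018],0],[[0.0148,0.035,0.0018],0]]}}

```text
time_s: 3.88
tcp_pos: [0.5191, -0.178, 0.183]
ee_rot: [[1.0, -0.001, 0.0], [-0.001, -1.0, -0.0], [0.0, 0.0, -1.0]]
wrist_force: [1.3, 1.4, 0.5]
gripper_width: 0.575
gripper_force: 0.0
```

Request:
{"fn": "apply_moves", "kwargs": {"moves": [[[0,-0.003,0.034],0],[[0,0,0.034],0],[[0,0,0.034],0],[[0,0,0.03],0],[[0,0,0.012],0]]}}

```text
time_s: 4.3
tcp_pos: [0.5157, -0.1729, 0.0348]
ee_rot: [[1.0, -0.002, -0.007], [-0.002, -1.0, 0.001], [-0.007, -0.001, -1.0]]
wrist_force: [-1.4, -0.1, 0.0]
gripper_width: 0.577
gripper_force: 0.0
```

Request:
{"fn": "apply_moves", "kwargs": {"moves": [[[0,0,0],0],[[0,0,0],0],[[0,0,0],0],[[0,0,0],0],[[0,0,0],0]], "hand": 0}}

```text
time_s: 4.72
tcp_pos: [0.5197, -0.173, 0.0405]
ee_rot: [[1.0, -0.0, 0.003], [-0.0, -1.0, -0.0], [0.003, 0.0, -1.0]]
wrist_force: [0.5, -0.3, 1.5]
gripper_width: 0.286
gripper_force: 0.3
```

Request:
{"fn": "apply_moves", "kwargs": {"moves": [[[0,0,0],0],[[0,0,-0.015],0],[[0,0,-0.035],0],[[0,0,-0.035],0],[[0,0,-0.035],0]]}}

```text
time_s: 5.13
tcp_pos: [0.518, -0.1728, 0.1605]
ee_rot: [[1.0, -0.001, -0.001], [-0.001, -1.0, 0.0], [-0.001, -0.0, -1.0]]
wrist_force: [0.8, -0.0, -0.9]
gripper_width: 0.26
gripper_force: 30.0
```

Request:
{"fn": "apply_moves", "kwargs": {"moves": [[[0.0057,-0.0357,-0.002],0],[[0.0057,-0.0357,-0.002],0],[[0.0057,-0.0357,-0.002],0],[[0.0057,-0.0357,-0.002],0],[[0.0057,-0.0357,-0.002],0]]}}

```text
time_s: 5.55
tcp_pos: [0.547, 0.0072, 0.1698]
ee_rot: [[1.0, -0.001, 0.001], [-0.001, -1.0, 0.001], [0.001, -0.001, -1.0]]
wrist_force: [1.3, -0.6, -1.0]
gripper_width: 0.265
gripper_force: 30.0
```

Request:
{"fn": "apply_moves", "kwargs": {"moves": [[[0.0057,-0.0357,-0.002],0],[[0.0057,-0.0357,-0.002],0],[[0.0057,-0.0357,-0.002],0],[[0.0057,-0.0357,-0.002],0],[[0.0057,-0.0357,-0.002],0]]}}

```text
time_s: 5.97
tcp_pos: [0.5755, 0.1859, 0.1796]
ee_rot: [[1.0, -0.0, 0.0], [-0.0, -1.0, 0.001], [0.0, -0.001, -1.0]]
wrist_force: [1.0, 0.1, -0.7]
gripper_width: 0.265
gripper_force: 30.0
```

Request:
{"fn": "apply_moves", "kwargs": {"moves": [[[0.0057,-0.0357,-0.002],0],[[0.0057,-0.0357,-0.002],0],[[0.0057,-0.0357,-0.002],0],[[0.0057,-0.0357,-0.002],0],[[0.0057,-0.0357,-0.002],0]]}}

```text
time_s: 6.38
tcp_pos: [0.6041, 0.3642, 0.1894]
ee_rot: [[1.0, -0.0, -0.0], [-0.0, -1.0, 0.0], [-0.0, -0.0, -1.0]]
wrist_force: [0.7, 0.7, 0.2]
gripper_width: 0.268
gripper_force: 30.0
```

Request:
{"fn": "apply_moves", "kwargs": {"moves": [[[0,0,0.0],0],[[0,0,0.035],0],[[0,0,0.035],0],[[0,0,0.035],0],[[0,0,0.02],0]]}}

```text
time_s: 6.8
tcp_pos: [0.602, 0.3609, 0.0596]
ee_rot: [[1.0, -0.001, -0.006], [-0.001, -1.0, -0.003], [-0.006, 0.003, -1.0]]
wrist_force: [0.2, -0.5, -1.3]
gripper_width: 0.263
gripper_force: 30.0
```

Request:
{"fn": "apply_moves", "kwargs": {"moves": [[[0,0,0.012],0],[[0,0,0],0],[[0,0,0],0]]}}

```text
time_s: 7.05
tcp_pos: [0.6049, 0.3627, 0.0526]
ee_rot: [[1.0, -0.0, 0.001], [-0.0, -1.0, 0.0], [0.001, -0.0, -1.0]]
wrist_force: [0.5, 0.4, -0.2]
gripper_width: 0.267
gripper_force: 30.0
```

Request:
{"fn": "apply_moves", "kwargs": {"moves": [[[0,0,0.01],0],[[0,0,0.006],0],[[0,0,0.002],0],[[0,0,0.001],0],[[0,0,0],0]]}}

```text
time_s: 7.47
tcp_pos: [0.6045, 0.3625, 0.0331]
ee_rot: [[1.0, -0.001, 0.0], [-0.001, -1.0, 0.0], [0.0, -0.0, -1.0]]
wrist_force: [-0.8, 0.0, -0.4]
gripper_width: 0.265
gripper_force: 30.0
```

Run:
```python
from h import *
c=imaging.capture("side");print(r.sense()["wrist_force"],r.sense()["tcp_pos"])
cv2.imwrite("pics/s2.png",cv2.resize(c["frame"][120:240,100:260],None,fx=4.8,fy=4.8))
```

```text
[-0.62596408 -0.2733973  -0.41312537] [0.60461933 0.36263351 0.03327263]
```

View pics/s2.png

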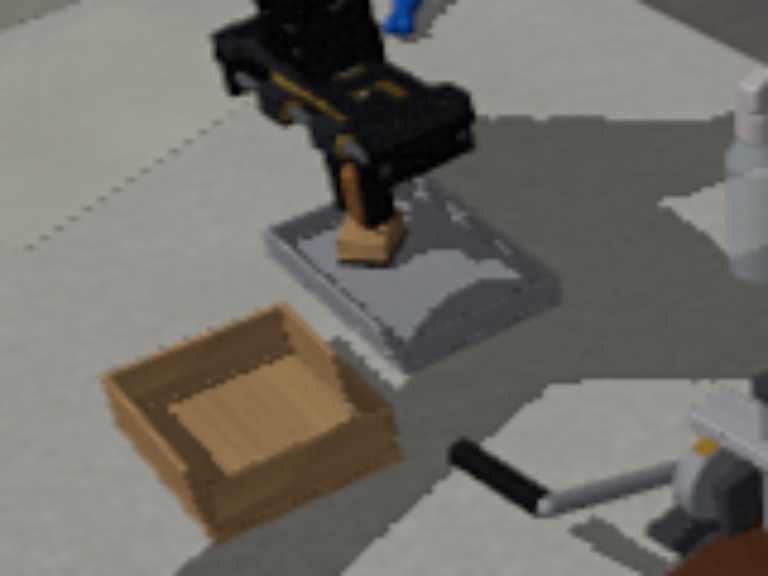

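Request:
{"fn": "apply_moves", "kwargs": {"moves": [[[0,0,0.001],0],[[0,0,0],0],[[0,0,0],0],[[0,0,0],0]], "hand": 0.05}}

```text
time_s: 7.85
tcp_pos: [0.6046, 0.3626, 0.0322]
ee_rot: [[1.0, -0.001, 0.0], [-0.001, -1.0, 0.0], [0.0, -0.0, -1.0]]
wrist_force: [-0.6, -0.4, -0.1]
gripper_width: 0.483
gripper_force: 0.0
```

Request:
{"fn": "apply_moves", "kwargs": {"moves": [[[0,0,-0.008],0],[[0,0,-0.02],0],[[0,0,-0.04],0],[[0,0,-0.04],0],[[0,0,-0.04],0]]}}

```text
time_s: 8.27
tcp_pos: [0.6043, 0.3622, 0.1822]
ee_rot: [[1.0, -0.0, 0.0], [-0.0, -1.0, -0.0], [0.0, 0.0, -1.0]]
wrist_force: [1.1, 1.0, 0.9]
gripper_width: 0.575
gripper_force: 0.0
```

Request:
{"fn": "apply_moves", "kwargs": {"moves": [[[-0.0095,0.0369,0],0],[[-0.0095,0.0369,0],0],[[-0.0095,0.0369,0],0],[[-0.0095,0.0369,0],0],[[-0.0095,0.0369,0],0]]}}

```text
time_s: 8.68
tcp_pos: [0.5562, 0.1765, 0.181]
ee_rot: [[1.0, -0.0, 0.001], [-0.0, -1.0, 0.001], [0.001, -0.001, -1.0]]
wrist_force: [0.8, 1.1, -0.2]
gripper_width: 0.576
gripper_force: 0.0
```

Request:
{"fn": "apply_moves", "kwargs": {"moves": [[[-0.0095,0.0369,0],0],[[-0.0095,0.0369,0],0],[[-0.0095,0.0369,0],0],[[-0.0095,0.0369,0],0],[[-0.0095,0.0369,0],0]]}}

```text
time_s: 9.1
tcp_pos: [0.5085, -0.008, 0.181]
ee_rot: [[1.0, -0.0, 0.002], [-0.0, -1.0, 0.0], [0.002, -0.0, -1.0]]
wrist_force: [0.1, -0.3, 0.3]
gripper_width: 0.57
gripper_force: 0.0
```

Request:
{"fn": "apply_moves", "kwargs": {"moves": [[[-0.0095,0.0369,0],0],[[-0.0095,0.0369,0],0],[[-0.0095,0.0369,0],0],[[-0.0095,0.0369,0],0],[[-0.0095,0.0369,0],0]]}}

```text
time_s: 9.52
tcp_pos: [0.461, -0.1926, 0.1811]
ee_rot: [[1.0, -0.0, 0.002], [-0.0, -1.0, -0.0], [0.002, 0.0, -1.0]]
wrist_force: [0.9, 0.6, 0.7]
gripper_width: 0.574
gripper_force: 0.0
```

Request:
{"fn": "apply_moves", "kwargs": {"moves": [[[-0.0095,0.0369,0],0],[[-0.0095,0.0369,0],0],[[0,0,0],0]]}}

```text
time_s: 9.77
tcp_pos: [0.4409, -0.2694, 0.1807]
ee_rot: [[1.0, -0.007, 0.001], [-0.007, -1.0, -0.001], [0.001, 0.001, -1.0]]
wrist_force: [0.5, 0.2, -0.6]
gripper_width: 0.576
gripper_force: 0.0
```

Run:
```python
from h import *
np.set_printoptions(precision=4,suppress=True)
c=imaging.capture("top");d=imaging.capture("side");print(r.sense()["tcp_pos"])
for n,k in(("top",c),("side",d)):
  for t in("stamp_a","tray","crate"):
    for q in models.place_of(k,t)[:3]:
      if q["confidence"]>.3: print(n,t,round(q["confidence"],2),atz(k,np.array(q["at"])*[560,420],.012 if t=="stamp_a" else 0))
  for q in models.cut_out(k,"stamp_a")[:3]:
      v,u=np.nonzero(q["region"]);print(n,"cut",round(q["confidence"],2),atz(k,(u.mean(),v.mean()),.03))
cv2.imwrite("pics/s3.png",cv2.resize(c["frame"][180:320,80:380],None,fx=2.6,fy=2.6,interpolation=cv2.INTER_CUBIC))
```

```text
[ 0.442  -0.2661  0.1805]
top stamp_a 0.76 [0.5959 0.3627 0.012 ]
top tray 0.61 [ 0.6036  0.3223 -0.    ]
top crate 0.73 [0.4428 0.2499 0.    ]
top cut 0.54 [0.6018 0.361  0.03  ]
side stamp_a 0.82 [ 0.4457 -0.2621  0.012 ]
side stamp_a 0.8 [0.5967 0.3448 0.012 ]
side tray 0.7 [0.5925 0.3107 0.    ]
side crate 0.72 [ 0.4195 -0.1196 -0.    ]
side crate 0.62 [0.4389 0.2476 0.    ]
side cut 0.96 [ 0.4438 -0.2624  0.03  ]
side cut 0.63 [0.5997 0.3612 0.03  ]
side cut 0.59 [0.4306 0.2315 0.03  ]
```

View pics/s3.png

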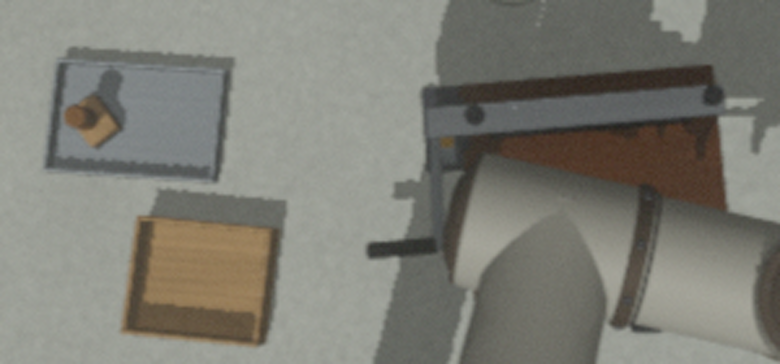

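Request:
{"fn": "apply_moves", "kwargs": {"moves": [[[0.001,-0.002,0.034],0],[[0,0,0.034],0],[[0,0,0.034],0],[[0,0,0.026],0],[[0,0,0.012],0]]}}

```text
time_s: 10.68
tcp_pos: [0.4414, -0.2615, 0.0365]
ee_rot: [[1.0, -0.0, -0.006], [-0.0, -1.0, 0.002], [-0.006, -0.002, -1.0]]
wrist_force: [-0.4, 0.7, -0.4]
gripper_width: 0.577
gripper_force: 0.0
```

Request:
{"fn": "apply_moves", "kwargs": {"moves": [[[0,0,0],0],[[0,0,0],0],[[0,0,0],0],[[0,0,0],0],[[0,0,0],0]], "hand": 0}}

```text
time_s: 11.1
tcp_pos: [0.4446, -0.2629, 0.0414]
ee_rot: [[1.0, -0.0, 0.003], [-0.0, -1.0, -0.001], [0.003, 0.001, -1.0]]
wrist_force: [-0.5, -0.2, 0.3]
gripper_width: 0.28
gripper_force: 0.3
```

Request:
{"fn": "apply_moves", "kwargs": {"moves": [[[0,0,0],0],[[0,0,-0.015],0],[[0,0,-0.04],0],[[0,0,-0.04],0],[[0,0,-0.04],0]]}}

```text
time_s: 11.52
tcp_pos: [0.4428, -0.2625, 0.1767]
ee_rot: [[1.0, -0.001, -0.001], [-0.001, -1.0, 0.0], [-0.001, -0.0, -1.0]]
wrist_force: [1.2, -0.8, -0.1]
gripper_width: 0.266
gripper_force: 30.0
```

Request:
{"fn": "apply_moves", "kwargs": {"moves": [[[0.0105,-0.036,0],0],[[0.0105,-0.036,0],0],[[0.0105,-0.036,0],0],[[0.0105,-0.036,0],0],[[0.0105,-0.036,0],0]]}}

```text
time_s: 11.93
tcp_pos: [0.496, -0.0811, 0.1756]
ee_rot: [[1.0, -0.001, 0.001], [-0.001, -1.0, 0.0], [0.001, -0.0, -1.0]]
wrist_force: [1.2, -0.2, -0.6]
gripper_width: 0.269
gripper_force: 30.0
```

Request:
{"fn": "apply_moves", "kwargs": {"moves": [[[0.0105,-0.036,0],0],[[0.0105,-0.036,0],0],[[0.0105,-0.036,0],0],[[0.0105,-0.036,0],0],[[0.0105,-0.036,0],0]]}}

```text
time_s: 12.35
tcp_pos: [0.5487, 0.0991, 0.1755]
ee_rot: [[1.0, -0.001, 0.0], [-0.001, -1.0, 0.001], [0.0, -0.001, -1.0]]
wrist_force: [0.0, -0.3, -0.9]
gripper_width: 0.267
gripper_force: 30.0
```

Request:
{"fn": "apply_moves", "kwargs": {"moves": [[[0.0105,-0.036,0],0],[[0.0105,-0.036,0],0],[[0.0105,-0.036,0],0],[[0.0105,-0.036,0],0],[[0.0105,-0.036,0],0]]}}

```text
time_s: 12.77
tcp_pos: [0.6013, 0.279, 0.1753]
ee_rot: [[1.0, -0.001, -0.0], [-0.001, -1.0, 0.0], [-0.0, -0.0, -1.0]]
wrist_force: [0.7, -0.7, -0.5]
gripper_width: 0.266
gripper_force: 30.0
```

Request:
{"fn": "apply_moves", "kwargs": {"moves": [[[0,0,0.0],0],[[0,0,0.035],0],[[0,0,0.035],0],[[0,0,0.035],0],[[0,0,0.015],0]]}}

```text
time_s: 13.18
tcp_pos: [0.5982, 0.2753, 0.0499]
ee_rot: [[1.0, -0.002, -0.008], [-0.002, -1.0, -0.004], [-0.008, 0.004, -1.0]]
wrist_force: [0.8, -0.6, -1.8]
gripper_width: 0.266
gripper_force: 30.0
```

Request:
{"fn": "apply_moves", "kwargs": {"moves": [[[0,0,0],0],[[0,0,0],0],[[0,0,0],0]]}}

```text
time_s: 13.43
tcp_pos: [0.6027, 0.2778, 0.057]
ee_rot: [[1.0, -0.0, 0.003], [-0.0, -1.0, 0.002], [0.003, -0.002, -1.0]]
wrist_force: [-0.0, 0.7, 0.3]
gripper_width: 0.266
gripper_force: 30.0
```

Request:
{"fn": "apply_moves", "kwargs": {"moves": [[[0,0,0.01],0],[[0,0,0.008],0],[[0,0,0.003],0],[[0,0,0.0015],0],[[0,0,0],0]]}}

```text
time_s: 13.85
tcp_pos: [0.601, 0.277, 0.0334]
ee_rot: [[1.0, -0.0, -0.001], [-0.0, -1.0, -0.001], [-0.001, 0.001, -1.0]]
wrist_force: [-1.8, -1.1, 5.4]
gripper_width: 0.267
gripper_force: 30.0
```

Request:
{"fn": "apply_moves", "kwargs": {"moves": [[[0,0,0],0],[[0,0,0],0],[[0,0,0],0],[[0,0,0],0]], "hand": 0.05}}

```text
time_s: 14.18
tcp_pos: [0.6014, 0.2772, 0.0323]
ee_rot: [[1.0, -0.001, 0.0], [-0.001, -1.0, 0.0], [0.0, -0.0, -1.0]]
wrist_force: [0.1, 0.4, -0.6]
gripper_width: 0.486
gripper_force: 0.0
```

Request:
{"fn": "apply_moves", "kwargs": {"moves": [[[0,0,-0.008],0],[[0,0,-0.02],0],[[0,0,-0.04],0],[[0,0,-0.04],0],[[0,0,-0.04],0]]}}

```text
time_s: 14.6
tcp_pos: [0.6012, 0.2769, 0.1824]
ee_rot: [[1.0, -0.001, -0.0], [-0.001, -1.0, -0.001], [-0.0, 0.001, -1.0]]
wrist_force: [0.9, 0.6, 0.5]
gripper_width: 0.571
gripper_force: 0.0
```

Request:
{"fn": "apply_moves", "kwargs": {"moves": [[[-0.0157,0.0333,0],0],[[-0.0157,0.0333,0],0],[[-0.0157,0.0333,0],0],[[-0.0157,0.0333,0],0],[[-0.0157,0.0333,0],0]], "hand": 0.075}}

```text
time_s: 15.02
tcp_pos: [0.5219, 0.1094, 0.1811]
ee_rot: [[1.0, -0.0, 0.001], [-0.0, -1.0, 0.0], [0.001, -0.0, -1.0]]
wrist_force: [0.6, -0.1, 0.3]
gripper_width: 0.831
gripper_force: 0.0
```

Request:
{"fn": "apply_moves", "kwargs": {"moves": [[[-0.0157,0.0333,0],0],[[-0.0157,0.0333,0],0],[[-0.0157,0.0333,0],0],[[-0.0157,0.0333,0],0],[[-0.0157,0.0333,0],0]]}}

```text
time_s: 15.43
tcp_pos: [0.4432, -0.0571, 0.1812]
ee_rot: [[1.0, 0.0, 0.001], [0.0, -1.0, 0.0], [0.001, -0.0, -1.0]]
wrist_force: [1.0, -0.3, -0.3]
gripper_width: 0.858
gripper_force: 0.0
```

Request:
{"fn": "apply_moves", "kwargs": {"moves": [[[-0.0157,0.0333,0],0],[[-0.0157,0.0333,0],0],[[0,0,0],0],[[0,0,0],0]]}}

```text
time_s: 15.77
tcp_pos: [0.4121, -0.1237, 0.1812]
ee_rot: [[1.0, -0.004, 0.001], [-0.004, -1.0, -0.0], [0.001, 0.0, -1.0]]
wrist_force: [0.1, 1.2, 1.3]
gripper_width: 0.863
gripper_force: 0.0
```

Run:
```python
from h import *
np.set_printoptions(precision=4,suppress=True)
d=imaging.capture("side");c=imaging.capture("top");s=r.sense();print(s["tcp_pos"],s["joints"])
for n,k in(("top",c),("side",d)):
  for t in("stamp_a","jar"):
    for q in models.cut_out(k,t)[:3]:
      v,u=np.nonzero(q["region"]);print(n,t,round(q["confidence"],2),atz(k,(u.mean(),v.mean()),.03 if t=="stamp_a" else .037))
```

```text
[ 0.4132 -0.1222  0.181 ] [  5.2968   5.0788 -28.9152   0.0076 -55.9255  84.6517]
top stamp_a 0.65 [0.6017 0.3603 0.03  ]
top stamp_a 0.48 [0.5966 0.2757 0.03  ]
side stamp_a 0.73 [0.6065 0.3729 0.03  ]
side jar 0.65 [ 0.4157 -0.1181  0.037 ]
side jar 0.58 [0.5485 0.3477 0.037 ]
```

Request:
{"fn": "apply_moves", "kwargs": {"moves": [[[0.001,-0.002,0.035],0],[[0,0,0.035],0],[[0,0,0.035],0],[[0,0,0.035],0],[[0,0,0.015],0]]}}

```text
time_s: 16.48
tcp_pos: [0.4114, -0.1196, 0.0219]
ee_rot: [[1.0, 0.0, -0.007], [0.0, -1.0, -0.0], [-0.007, 0.0, -1.0]]
wrist_force: [0.1, 0.8, -0.1]
gripper_width: 0.861
gripper_force: 0.0
```

Request:
{"fn": "apply_moves", "kwargs": {"moves": [[[0,0,0],0],[[0,0,0],0],[[0,0,0],0],[[0,0,0],0],[[0,0,0],0]], "hand": 0.02}}

```text
time_s: 16.9
tcp_pos: [0.415, -0.1201, 0.0268]
ee_rot: [[1.0, -0.0, 0.004], [-0.0, -1.0, 0.0], [0.004, -0.0, -1.0]]
wrist_force: [-0.3, -0.8, 0.3]
gripper_width: 0.571
gripper_force: 0.5
```

Request:
{"fn": "apply_moves", "kwargs": {"moves": [[[0,0,0],0],[[0,0,-0.015],0],[[0,0,-0.04],0],[[0,0,-0.04],0],[[0,0,-0.04],0]]}}

```text
time_s: 17.32
tcp_pos: [0.4128, -0.1203, 0.1623]
ee_rot: [[1.0, -0.001, -0.001], [-0.001, -1.0, 0.0], [-0.001, -0.0, -1.0]]
wrist_force: [1.5, 0.5, -1.9]
gripper_width: 0.502
gripper_force: 29.9
```

Request:
{"fn": "apply_moves", "kwargs": {"moves": [[[0.0028,-0.0365,0],0],[[0.0028,-0.0365,0],0],[[0.0028,-0.0365,0],0],[[0.0028,-0.0365,0],0],[[0.0028,-0.0365,0],0]]}}

```text
time_s: 17.73
tcp_pos: [0.4273, 0.0637, 0.1611]
ee_rot: [[1.0, -0.001, 0.001], [-0.001, -1.0, 0.001], [0.001, -0.001, -1.0]]
wrist_force: [1.5, -0.4, -2.1]
gripper_width: 0.499
gripper_force: 29.9
```

Request:
{"fn": "apply_moves", "kwargs": {"moves": [[[0.0028,-0.0365,0],0],[[0.0028,-0.0365,0],0],[[0.0028,-0.0365,0],0],[[0.0028,-0.0365,0],0],[[0.0028,-0.0365,0],0]]}}

```text
time_s: 18.15
tcp_pos: [0.4413, 0.2464, 0.1609]
ee_rot: [[1.0, -0.001, 0.0], [-0.001, -1.0, 0.001], [0.0, -0.001, -1.0]]
wrist_force: [0.7, -0.6, -0.6]
gripper_width: 0.501
gripper_force: 29.9
```

Request:
{"fn": "apply_moves", "kwargs": {"moves": [[[0,0,0.0],0],[[0,0,0],0],[[0,0,0.035],0],[[0,0,0.035],0],[[0,0,0.025],0]]}}

```text
time_s: 18.57
tcp_pos: [0.4405, 0.2428, 0.0638]
ee_rot: [[1.0, -0.003, -0.002], [-0.003, -1.0, -0.001], [-0.002, 0.001, -1.0]]
wrist_force: [0.2, -0.6, -1.6]
gripper_width: 0.498
gripper_force: 29.9
```

Request:
{"fn": "apply_moves", "kwargs": {"moves": [[[0,0,0.025],0],[[0,0,0.01],0],[[0,0,0],0],[[0,0,0],0]]}}

```text
time_s: 18.9
tcp_pos: [0.4423, 0.2444, 0.031]
ee_rot: [[1.0, -0.001, 0.0], [-0.001, -1.0, -0.0], [0.0, 0.0, -1.0]]
wrist_force: [0.1, 0.3, -1.5]
gripper_width: 0.499
gripper_force: 29.9
```

Request:
{"fn": "apply_moves", "kwargs": {"moves": [[[0,0,0.007],0],[[0,0,0.003],0],[[0,0,0.001],0],[[0,0,0],0]]}}

```text
time_s: 19.23
tcp_pos: [0.4422, 0.2449, 0.0199]
ee_rot: [[1.0, -0.001, 0.001], [-0.001, -1.0, 0.001], [0.001, -0.001, -1.0]]
wrist_force: [0.1, 0.5, -1.5]
gripper_width: 0.502
gripper_force: 29.9
```

Request:
{"fn": "apply_moves", "kwargs": {"moves": [[[0,0,0],0],[[0,0,0],0],[[0,0,0],0],[[0,0,0],0]], "hand": 0.064}}

```text
time_s: 19.57
tcp_pos: [0.4422, 0.245, 0.0198]
ee_rot: [[1.0, -0.0, 0.001], [-0.0, -1.0, 0.001], [0.001, -0.001, -1.0]]
wrist_force: [-0.5, 0.4, 0.4]
gripper_width: 0.698
gripper_force: 0.0
```

Request:
{"fn": "apply_moves", "kwargs": {"moves": [[[0,0,-0.008],0],[[0,0,-0.025],0],[[0,0,-0.04],0],[[0,0,-0.04],0],[[0,0,-0.04],0]]}}

```text
time_s: 19.98
tcp_pos: [0.4417, 0.2443, 0.1748]
ee_rot: [[1.0, -0.0, 0.0], [-0.0, -1.0, -0.0], [0.0, 0.0, -1.0]]
wrist_force: [0.5, 1.0, -0.6]
gripper_width: 0.735
gripper_force: 0.0
```

Request:
{"fn": "apply_moves", "kwargs": {"moves": [[[0,0,0],7.158],[[0,0,0],7.158],[[0,0,0],7.158],[[0,0,0],7.158],[[0,0,0],7.158]], "hand": 0.05}}

```text
time_s: 20.4
tcp_pos: [0.4419, 0.2446, 0.1733]
ee_rot: [[0.807, -0.59, 0.001], [-0.59, -0.807, 0.001], [0.0, -0.001, -1.0]]
wrist_force: [0.8, 0.0, 0.5]
gripper_width: 0.581
gripper_force: 0.0
```

Request:
{"fn": "apply_moves", "kwargs": {"moves": [[[0,0,0],7.158],[[0,0,0],7.158],[[0,0,0],7.158],[[0,0,0],7.158],[[0,0,0],7.158]]}}

```text
time_s: 20.82
tcp_pos: [0.4419, 0.2446, 0.1731]
ee_rot: [[0.309, -0.951, 0.0], [-0.951, -0.309, 0.0], [-0.0, -0.001, -1.0]]
wrist_force: [0.5, -0.6, -0.3]
gripper_width: 0.571
gripper_force: 0.0
```

Request:
{"fn": "apply_moves", "kwargs": {"moves": [[[0,0,0],7.158],[[0,0,0],7.158],[[0,0,0],0],[[0,0,0],0]]}}

```text
time_s: 21.15
tcp_pos: [0.442, 0.2447, 0.173]
ee_rot: [[0.074, -0.997, 0.0], [-0.997, -0.074, 0.0], [-0.0, -0.001, -1.0]]
wrist_force: [0.4, 0.3, -0.2]
gripper_width: 0.577
gripper_force: 0.0
```

Run:
```python
from h import *
np.set_printoptions(precision=4,suppress=True)
d=imaging.capture("side");c=imaging.capture("top");s=r.sense();print(s["tcp_pos"],s["joints"])
for n,k in(("top",c),("side",d)):
  for q in models.place_of(k,"lever_handle")[:2]: print(n,round(q["confidence"],2),atz(k,np.array(q["at"])*[560,420],.082))
  for q in models.cut_out(k,"lever_handle")[:1]:
      v,u=np.nonzero(q["region"]);print(n,round(q["confidence"],2),atz(k,(u.mean(),v.mean()),.084))
a=cv2.resize(c["frame"][180:320,80:270],None,fx=4,fy=4,interpolation=cv2.INTER_CUBIC)
cv2.imwrite("pics/s4.png",a)
cv2.imwrite("pics/s5.png",cv2.resize(d["frame"][120:260,100:290],None,fx=4,fy=4))
```

```text
[0.442  0.2447 0.1728] [ 47.4154  12.9662 -20.3802   0.003  -56.6299 -43.2037]
top 0.7 [0.4709 0.0306 0.082 ]
top 0.61 [0.4688 0.0342 0.084 ]
side 0.48 [0.5426 0.2537 0.082 ]
side 0.47 [0.4673 0.045  0.082 ]
side 0.64 [0.4679 0.0313 0.084 ]
```

View pics/s5.png

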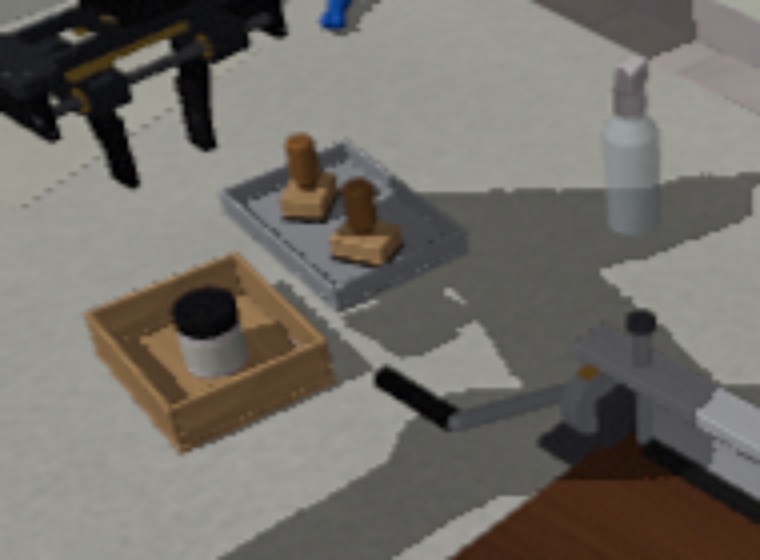

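Request:
{"fn": "apply_moves", "kwargs": {"moves": [[[0.0357,-0.0019,0],0],[[0.0357,-0.0019,0],0],[[0.0357,-0.0019,0],0],[[0.0357,-0.0019,0],0],[[0.0357,-0.0019,0],0]]}}

```text
time_s: 21.87
tcp_pos: [0.464, 0.0659, 0.1726]
ee_rot: [[0.073, -0.997, 0.0], [-0.997, -0.073, 0.0], [-0.0, -0.0, -1.0]]
wrist_force: [-0.3, -0.1, 0.0]
gripper_width: 0.577
gripper_force: 0.0
```

Request:
{"fn": "apply_moves", "kwargs": {"moves": [[[0.0357,-0.0019,0],0],[[0,0,0],0],[[0,0,0.03],0],[[0,0,0.03],0],[[0,0,0.03],0]]}}

```text
time_s: 22.28
tcp_pos: [0.4691, 0.0318, 0.0821]
ee_rot: [[0.071, -0.997, 0.003], [-0.997, -0.071, 0.001], [-0.001, -0.003, -1.0]]
wrist_force: [0.2, -0.1, -0.4]
gripper_width: 0.574
gripper_force: 0.0
```

Request:
{"fn": "apply_moves", "kwargs": {"moves": [[[0,0,0.015],0],[[0,0,0.005],0],[[0,0,0],0],[[0,0,0],0]]}}

```text
time_s: 22.62
tcp_pos: [0.4693, 0.0322, 0.0631]
ee_rot: [[0.072, -0.997, 0.001], [-0.997, -0.072, 0.0], [-0.0, -0.001, -1.0]]
wrist_force: [0.3, -0.2, 0.2]
gripper_width: 0.577
gripper_force: 0.0
```

Run:
```python
from h import *
d=imaging.capture("side");c=imaging.capture("top");s=r.sense();print(s["tcp_pos"],s["wrist_force"])
a=cv2.resize(d["frame"][150:270,150:310],None,fx=4.8,fy=4.8)
cv2.imwrite("pics/s6.png",a)
```

```text
[0.46969786 0.0324115  0.06379836] [ 0.58275085 -0.06473378 -0.26760182]
```

View pics/s6.png

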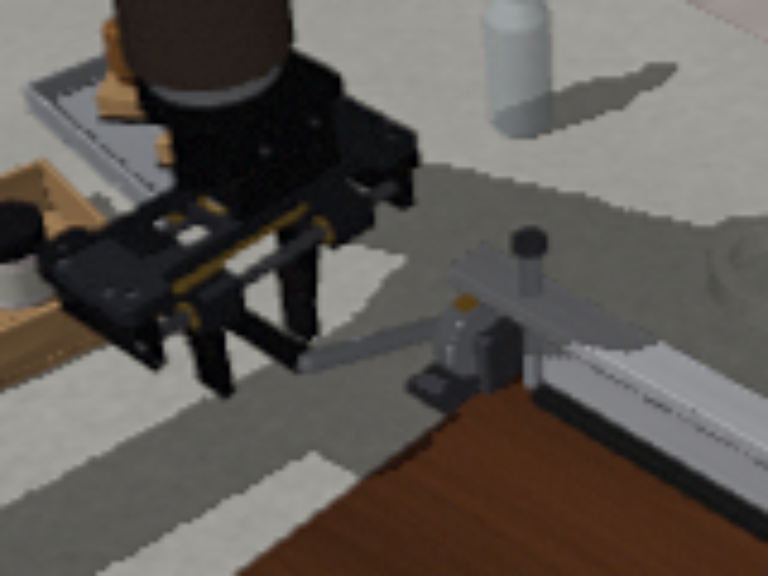

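Request:
{"fn": "apply_moves", "kwargs": {"moves": [[[0,0,0],0],[[0,0,0],0],[[0,0,0],0],[[0,0,0],0],[[0,0,0],0]], "hand": 0}}

```text
time_s: 23.13
tcp_pos: [0.4686, 0.0319, 0.0627]
ee_rot: [[0.071, -0.997, 0.0], [-0.997, -0.071, 0.0], [-0.0, -0.0, -1.0]]
wrist_force: [1.4, -0.8, 0.1]
gripper_width: 0.277
gripper_force: 0.0
```

Request:
{"fn": "apply_moves", "kwargs": {"moves": [[[0,0,0],0],[[0,0,0],0],[[0,-0.0053,-0.0119],0],[[0,0,0],0]]}}

```text
time_s: 23.47
tcp_pos: [0.4757, 0.0325, 0.0753]
ee_rot: [[0.071, -0.997, 0.003], [-0.997, -0.071, 0.001], [-0.0, -0.003, -1.0]]
wrist_force: [4.8, -2.1, -5.8]
gripper_width: 0.169
gripper_force: 30.0
```

Gripped at about 15 mm opening, and the wrist feels the spring. Swinging on.

Request:
{"fn": "apply_moves", "kwargs": {"moves": [[[0,-0.0065,-0.0113],0],[[0,-0.0076,-0.0106],0],[[0,-0.0086,-0.0098],0],[[0,-0.0095,-0.0089],0],[[0,0,0],0]]}}

```text
time_s: 23.88
tcp_pos: [0.5068, 0.0346, 0.1148]
ee_rot: [[0.07, -0.998, 0.0], [-0.998, -0.07, 0.0], [-0.0, -0.0, -1.0]]
wrist_force: [2.4, -1.7, -7.3]
gripper_width: 0.171
gripper_force: 30.0
```

Request:
{"fn": "apply_moves", "kwargs": {"moves": [[[0,-0.0103,-0.0079],0],[[0,-0.0111,-0.0068],0],[[0,-0.0117,-0.0056],0],[[0,-0.0122,-0.0044],0],[[0,0,0],0]]}}

```text
time_s: 24.3
tcp_pos: [0.5503, 0.0378, 0.1392]
ee_rot: [[0.071, -0.998, -0.004], [-0.998, -0.071, -0.001], [0.0, 0.004, -1.0]]
wrist_force: [-4.2, 1.4, 4.8]
gripper_width: 0.17
gripper_force: 30.1
```

Run:
```python
from h import *
s=r.sense();print(s["tcp_pos"],s["wrist_force"],s["gripper_force"])
```

```text
[0.55027333 0.0377779  0.13922847] [-4.1529842   1.40833955  4.84155863] 30.061920485459268
```

Request:
{"fn": "apply_moves", "kwargs": {"moves": [[[0,-0.0126,-0.0032],0],[[0,-0.0128,-0.002],0],[[0,-0.013,-0.0006],0],[[0,0,0],0],[[0,0,0],0]]}}

```text
time_s: 24.72
tcp_pos: [0.5884, 0.0406, 0.1458]
ee_rot: [[0.071, -0.997, -0.001], [-0.997, -0.071, -0.0], [0.0, 0.001, -1.0]]
wrist_force: [-3.6, 1.1, 5.8]
gripper_width: 0.172
gripper_force: 30.1
```

Run:
```python
from h import *
np.set_printoptions(precision=4,suppress=True)
c=imaging.capture("top");d=imaging.capture("side");s=r.sense();print(s["tcp_pos"],s["wrist_force"],s["gripper_force"])
for n,k in(("top",c),("side",d)):
  for t,z in(("lever_handle",.165),("lever_pivot",.035)):
    for q in models.place_of(k,t)[:2]: print(n,t,round(q["confidence"],2),atz(k,np.array(q["at"])*[560,420],z))
a=cv2.resize(d["frame"][130:270,130:320],None,fx=4.2,fy=4.2)
cv2.imwrite("pics/s7.png",a)
```

```text
[0.5878 0.0405 0.1457] [-4.5584  1.4766  6.4708] 30.072534726932645
top lever_handle 0.56 [ 0.7266 -0.0808  0.165 ]
top lever_handle 0.39 [0.5851 0.0447 0.165 ]
top lever_pivot 0.62 [0.5915 0.0401 0.035 ]
side lever_handle 0.51 [0.582  0.0402 0.165 ]
side lever_handle 0.24 [ 0.613  -0.0199  0.165 ]
side lever_pivot 0.62 [0.5871 0.0438 0.035 ]
```

View pics/s7.png

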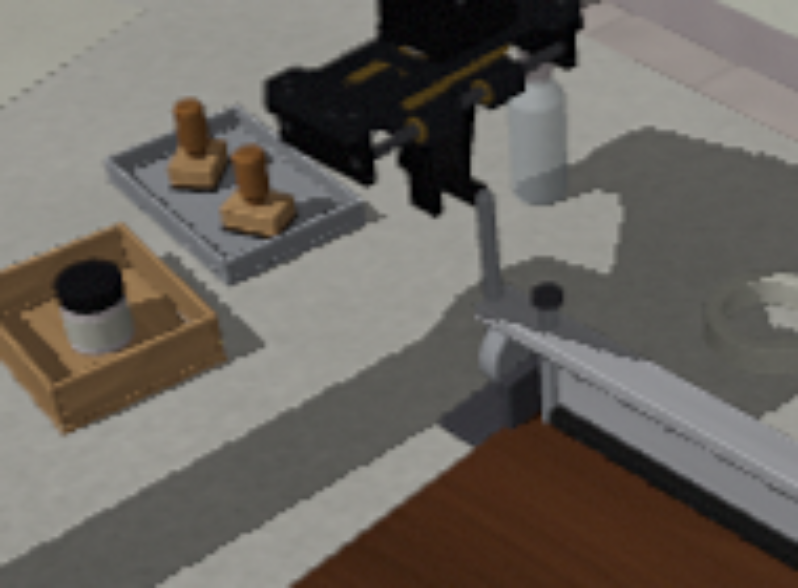

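The side view shows the lever arm vertical, from (490,310) to (485,195), with the bar lifted and the stamps and jar upright. I'll nudge 2 mm to centre, let it settle, then hand in.

Request:
{"fn": "apply_moves", "kwargs": {"moves": [[[0,-0.002,0],0],[[0,0,0],0],[[0,0,0],0],[[0,0,0],0],[[0,0,0],0]]}}

```text
time_s: 25.43
tcp_pos: [0.5896, 0.0407, 0.1458]
ee_rot: [[0.071, -0.997, -0.002], [-0.997, -0.071, -0.0], [-0.0, 0.002, -1.0]]
wrist_force: [-4.0, 1.4, 5.8]
gripper_width: 0.176
gripper_force: 30.1
```

Run:
```python
from h import *
s=r.sense();print(s["tcp_pos"],s["wrist_force"],s["gripper_force"]);print(r.finish_job())
```

```text
[0.58958876 0.04065246 0.14578924] [-3.97604876  1.37642738  5.7887665 ] 30.070906933397055
the job is handed in; nothing more can be done
None
```

I handed the job in at about 25 s, with no verdict returned: both stamps stand in the tray, the jar stands in the crate, and the gripper is holding the cam lever upright with the clamp bar lifted.

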